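# Clear the scanner and hold its lid half open

## Task

A bottle has toppled over onto the shut lid of the desk scanner: take it off and stand it upright on the desk. Then raise the scanner's lid half way, to 45 degrees, without letting it drop, and finish while still holding it there in the fingers, so that I can lay my page on the glass; leave the other things on the desk where they are.

Things in the scene. Friction and masses are not known exactly. Their poses are not given: they have to be found in the camera images.
- scanner: Flat desk scanner for A4, black base with a grey lid: 255 mm deep (its own x), 360 mm wide (y), 40 mm high with the lid shut. It does not move on the desk. Origin: centre of its underside, on the desk. Its -x side is the front (pull tab and push keys), its +x side carries the hinge; z is up.
- scanner_lid (a joint): Angle of the scanner's lid in rad: 0 shut, grows as its front edge rises, 0.785 is half open (45 degrees), stops at 1.4. It turns about the scanner's +y axis through point lid_hinge. Lid 360 x 246 x 11 mm, about 0.6 kg (varies by a fifth), nearly free hinge: falls shut from every angle unless held. Lifting at the tab takes about 3 N.
- lid_tab (a point): Grip point on the lid's pull tab; moves with the lid, has its axes. The black tab is a flat tongue amid the lid's front edge: 44 mm wide (scanner's y), 10 mm thick, standing 28 mm forward of lid and base, its two sides free to be pinched from above, 29 mm of space under it. The point is at mid-width and mid-thickness, 18 mm in front of the lid's edge, 34 mm above the desk when shut.
- lid_hinge (a point): Middle of the hinge line of the lid, 118 mm behind the scanner's centre and 28 mm above the desk; the line runs along the scanner's y. With the lid shut, lid_tab lies 263.5 mm in front of it and 6 mm above it.
- bottle: White closed bottle, blue cap, green band, about 220 g. Section 34 mm (its x) by 52 mm (its y), edges rounded; body 100 mm long, then shoulder and a round cap 23 mm across, 140 mm in all. Origin: centre of its base; z runs from base to cap. At the start it lies on the scanner's lid with x vertical, the 52 mm width level, cap turned to the scanner's front, give or take 50 degrees.
- water_bottle: Blue water bottle standing on the desk, 64 mm across, 215 mm tall; origin at the centre of its underside. To be left alone.
- pen_cup: Dark metal cup with pens, 78 mm across, 100 mm tall, pens up to 160 mm; origin at the centre of its underside. To be left alone.
- mug: Blue mug, 80 mm across, 92 mm tall, handle to its own +y; origin at the centre of its underside. To be left alone.
- phone: Black mobile phone lying flat, 148 mm (its x) by 72 mm (y) by 9 mm; origin at the centre of its underside. To be left alone.
Things that resemble listed ones, but are neither listed nor needed, are in the scene too. What is meant by the bottle is not orange, pink or turquoise, and is the larger of those in its own colour.

How it is judged:
By the outcome, as a careful person would: the job done as asked, in the order asked, and still so for the second after the job is handed in, while the arm keeps its last pose, push and grip.
It also fails if it takes over 61 s, if anything falls off the work surface, if the arm or the gripper's body presses on something with over 40 N, if the wrist force passes 120 N, or if a joint passes its speed limit or range.

## Robot

A 6-joint arm with a two-finger parallel gripper is mounted at the origin on the work surface. World frame = base frame: x ahead of the robot, y to its left, z up, the work surface at z = 0. Lengths are in m, angles in rad, forces in N, time in s.
With the tool pointing down it reaches from about 0.25 to 0.8 m from the base axis. Payload 8.5 kg.
Tool frame: the origin (TCP) lies between the finger pads; the fingertips stand 25 mm ahead of it and the grasp point (between the pads) lies 6 mm ahead of it; z points along the fingers, y is the line along which they close (so a half turn about z gives the same grasp; the last joint's range is limited). The gripper opens to 85 mm and grips with 20 to 120 N. Pads are 22 mm wide; open, the fingers measure 114 mm over their backs; the gripper's body (76 mm by 85 mm) begins 54 mm behind the grasp point. The pads swing forward as they close: fully open they stand 13 mm farther back than shut.
Start: joints at [1.349, 0.238, -0.013, 1.319, 0, 1.571], TCP at [0.115, 0.512, 0.256] pointing down, gripper open.
Joint ranges: [-2.66, 2.66], [-1.03, 1.9], [-1.14, 1.46], [-1.82, 2.27], [-1.45, 1.34], [-3.14, 3.14]. Speed limits (rad/s): [2.22, 2.22, 2.79, 3.14, 3.14, 3.14].

## Interface

Orientations are given as a unit quaternion [w, x, y, z].
In Python, from plant import r gives the robot as it stands.
- The arm moves only by the shell command python3 -m inch 'ROWS' [OPENING] [FORCE]. ROWS is JSON, a list of rows, each a list of 4 numbers: the shift along the tool's x, y, z normalised to -1 to 1, where 1 is 20 cm, then the turn about the tool's z normalised to -1 to 1, where 1 is 120 degrees. A call has 1 to 12 rows; each row is the pose to reach, as a shift and turn from the pose commanded when the call began, along the tool's axes at that moment; what a row does not reach only later rows make up. A row lasts 1/10 s, in which the tool goes at most 50 mm and 8.59 degrees, less where a joint would pass 70% of its speed; a pose out of reach is approached as far as the arm can. A call with a number of a shift or a turn outside -1 to 1 is refused whole. A call with a gripper value outside its range is refused whole. OPENING is the closure, from 0 (fully open) to 1 (shut), set as the call begins (- or left out, the last holds). The fingers move at their own pace and stop on an object; FORCE is the grip in N (left out, the last holds). Time passes only in rows, so rows that repeat a pose let the fingers close. It gives the time, the measured TCP pose, the force, the opening and the grip force at its end, in the units of the state.
- r.get_obs(): the state, without advancing time (a new reading comes with each control period).
- r.get_image(name): name is "scene" or "top"; returns a dict with "image" (480x640x3 uint8, red, green, blue), "fx", "fy", "cx", "cy" (pixels), "dist" ([k1, k2, p1, p2, k3] as OpenCV has them; the pictures are not rectified), "pose" (4x4, takes a point from camera to world coordinates). Camera axes: x right, y up, looking along -z (the intrinsics and any distortion apply to the point x, -y, -z); pixel columns grow to the right and rows downward; lengths in m; the calibration is good to about 2 mm. A picture is of the moment at which its call begins. There is no depth.
- r.job_done(): hands the job in; it is judged then, once.
The state is a dict: "clock": time; "qpos": joint angles; "joint_velocities": joint speeds; "joint_torque": joint torques, N m; "tcp_pos": TCP position; "ee_rot": TCP orientation; "ft_force": force on the tool from outside, world axes, zero at the start; "moment": the same for the moment, N m; "width": finger opening in m; "finger_force": force on a finger pad.
Only numpy, scipy, OpenCV 4.12 (cv2) and the standard library are available. Lean on these libraries where they do the work, as an engineer would, in place of code of your own. Each camera call takes 0.05 s, during which the arm holds its last target. There are 200 camera calls.

## Working session

There is one attempt and no reset: what is moved stays moved. The work goes in short steps, Python scripts to look and compute and a shell command to move; the robot and the scene stay as the last step left them, time stands still between calls to the robot, and variables do not carry over. Pictures are saved under pics/ and viewed, at most 10 in all, crops included, and the job is handed in when it is done.

```bash
mkdir -p pics; ls; python3 - <<'E'
from plant import r
import cv2,numpy as np
for n in ("scene","top"):
    d=r.get_image(n); cv2.imwrite(f"pics/{n}0.png",d["image"][:,:,::-1])
    print(n,d["fx"],d["fy"],d["cx"],d["cy"],d["dist"],np.round(d["pose"],4).tolist())
print(r.get_obs())
E
```

```text
pics
scene 526.2117200359987 526.2117200359987 312.80695752670437 238.42576906561175 [-0.11479931  0.          0.          0.          0.        ] [[-0.2764, -0.5663, 0.7765, 1.3849], [0.9609, -0.1489, 0.2335, 0.2508], [-0.0166, 0.8106, 0.5853, 0.7246], [0.0, 0.0, 0.0, 1.0]]
top 562.7746545099508 562.7746545099508 316.7651214109277 236.70715031367055 [-0.13761177  0.          0.          0.          0.        ] [[-0.027, 0.9983, -0.0517, 0.4551], [-0.9996, -0.0266, 0.0085, -0.0127], [0.0071, 0.0519, 0.9986, 1.4253], [0.0, 0.0, 0.0, 1.0]]
{'clock': 0.1, 'qpos': array([ 1.34898417e+00,  2.38726497e-01, -1.41199237e-02,  1.31918054e+00,
       -1.59761230e-05,  1.57078898e+00]), 'joint_velocities': array([ 0.00019857, -0.00200374,  0.00155537, -0.00047874, -0.0010427 ,
       -0.00064671]), 'joint_torque': array([ 7.08308908e-04, -5.39720106e+01,  3.47001100e+01,  1.34000595e-02,
        1.17953500e-04, -3.27206806e-06]), 'tcp_pos': array([0.11543534, 0.51183579, 0.25575836]), 'ee_rot': array([-6.01657385e-05,  1.10675184e-01,  9.93856441e-01, -6.12419520e-04]), 'ft_force': array([ 0.58422782,  0.52744953, -0.13922422]), 'moment': array([-0.00769554, -0.01749621,  0.04737563]), 'finger_force': 0.0, 'width': 0.0856352062154446}
```

View pics/scene0.png

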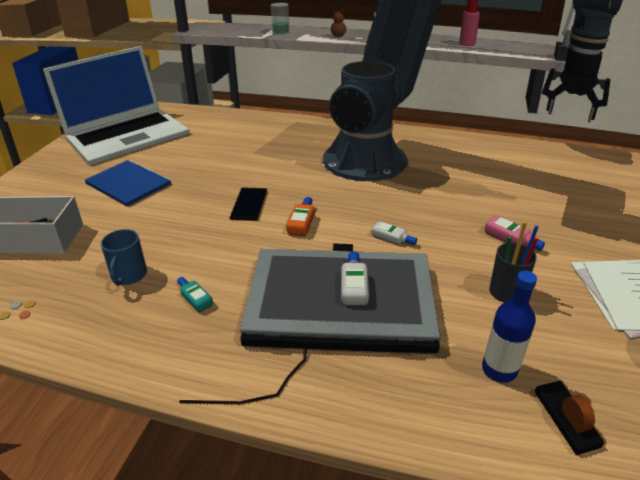

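View pics/top0.png

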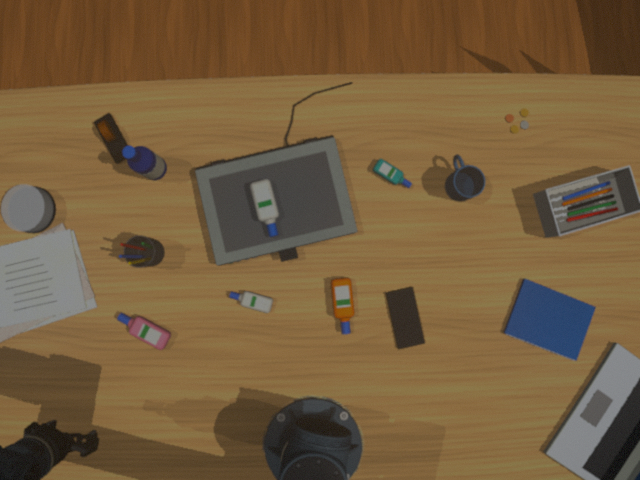

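The scene picture shows the white bottle lying on the scanner near (355,280), cap toward the tab at (343,247). In the top picture the lid's corners are near (197,169), (335,137), (355,232) and (217,263). The tab is at (288,254), and the bottle runs from (261,181) to (273,236).

```bash
cat > h.py <<'E'
import numpy as np,cv2
from plant import r
def ray(d,uv):
    K=np.array([[d["fx"],0,d["cx"]],[0,d["fy"],d["cy"]],[0,0,1]])
    p=cv2.undistortPoints(np.array(uv,float).reshape(-1,1,2),K,np.array(d["dist"],float)).reshape(-1,2)
    v=np.c_[p[:,0],-p[:,1],-np.ones(len(p))]
    P=np.array(d["pose"]); return P[:3,3],v@P[:3,:3].T
def onz(d,uv,z):
    c,v=ray(d,uv); return c+v*((z-c[2])/v[:,2])[:,None]
def px(d,X):
    K=np.array([[d["fx"],0,d["cx"]],[0,d["fy"],d["cy"]],[0,0,1]])
    P=np.array(d["pose"]); q=(np.atleast_2d(X)-P[:3,3])@P[:3,:3]; q=q*[1,-1,-1]
    return cv2.projectPoints(q,np.zeros(3),np.zeros(3),K,np.array(d["dist"],float))[0].reshape(-1,2)
E
python3 - <<'E'
from h import *
d=r.get_image("top"); im=d["image"][:,:,::-1]
c=onz(d,[(197,169),(335,137),(355,232),(217,263)],.04); print(c.round(4)); print("ctr",c.mean(0))
print("sides",np.linalg.norm(np.diff(c,axis=0),axis=1))
hsv=cv2.cvtColor(im.copy(),cv2.COLOR_BGR2HSV)
sub=np.zeros(im.shape[:2],bool); sub[170:245,240:290]=1
blue=sub&(hsv[:,:,0]>100)&(hsv[:,:,0]<130)&(hsv[:,:,1]>120)&(hsv[:,:,2]>60)
white=sub&(hsv[:,:,2]>125)
for n,m in(("blue",blue),("white",white)):
    y,x=np.nonzero(m); rr=cv2.minAreaRect(np.c_[x,y].astype(np.float32)); print(n,m.sum(),x.mean(),y.mean(),rr, onz(d,[rr[0]],.057))
crop=im[125:275,180:370]; cv2.imwrite("pics/crop.png",cv2.resize(crop,None,fx=4,fy=4,interpolation=cv2.INTER_CUBIC))
E
```

```text
[[ 0.7041  0.27    0.04  ]
 [ 0.7751 -0.0768  0.04  ]
 [ 0.5359 -0.1192  0.04  ]
 [ 0.4684  0.2233  0.04  ]]
ctr [0.62088024 0.07435146 0.04      ]
sides [0.35397041 0.24288516 0.3490944 ]
blue 93 272.0537634408602 229.53763440860214 ((272.0000305175781, 229.50003051757812), (11.641709327697754, 8.00367546081543), 75.96376037597656) [[0.5464228  0.08425534 0.057     ]]
white 566 265.0035335689046 201.3833922261484 ((266.38238525390625, 208.0294189453125), (53.600372314453125, 17.220027923583984), 75.96376037597656) [[0.59934727 0.09682924 0.057     ]]
```

View pics/crop.png

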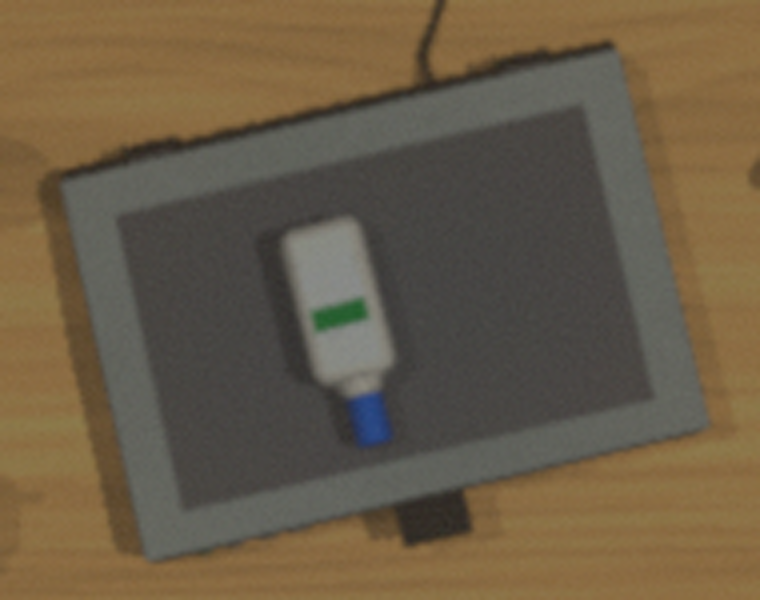

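The crop shows the lid's corners at (62,178), (612,45), (708,428) and (150,558). The tab's end runs from (406,546) to (471,530), the bottle's base centre is at (320,222) and its cap end at (373,442).

```bash
cat >> h.py <<'E'
from scipy.spatial.transform import Rotation as R
def go(p,ax=None):
    """print row to bring TCP to p with tool y along world dir angle ax (mod pi)"""
    o=r.get_obs(); q=o["ee_rot"]; M=R.from_quat([q[1],q[2],q[3],q[0]]).as_matrix()
    s=M.T@(np.array(p)-o["tcp_pos"])/.2; t=0
    if ax is not None:
        v=M.T@[np.cos(ax),np.sin(ax),0]; t=np.arctan2(-v[0],v[1]); t=(t+np.pi/2)%np.pi-np.pi/2
    print("row",s.round(3),"turn",round(t/np.radians(120),3),"q6",o["qpos"][5].round(2),"alt turn",round((t-np.sign(t)*np.pi)/np.radians(120),3),"rows turn",abs(np.degrees(t))/8.59)
E
python3 - <<'E'
from h import *
d=r.get_image("top")
f=lambda a:(np.array(a,float)+.5)/4-.5+[180,125]
c=onz(d,f([(62,178),(612,45),(708,428),(150,558)]),.04)[:,:2]
m=np.array([(118.5,180),(118.5,-180),(-127.5,-180),(-127.5,180)])/1000
cm,mm=c.mean(0),m.mean(0); a=c-cm; b=m-mm
th=np.arctan2((b[:,0]*a[:,1]-b[:,1]*a[:,0]).sum(),(a*b).sum())
Rm=np.array([[np.cos(th),-np.sin(th)],[np.sin(th),np.cos(th)]]); o=cm-Rm@mm
print("scanner",o,np.degrees(th),"res",(m@Rm.T+o-c).round(4).tolist())
tab=Rm@[-.1455,0]+o; print("tab",tab,"hinge",Rm@[.118,0]+o)
print("tab end meas",onz(d,f([(406,546),(471,530)]),.039).mean(0),"pred",Rm@[-.1555,0]+o)
B=onz(d,f([(320,222),(373,442)]),.057)[:,:2]; u=B[1]-B[0]; L=np.linalg.norm(u); u/=L
print("bottle",B.round(4),L,np.degrees(np.arctan2(u[1],u[0])))
g=B[1]-u*.011; print("grasp",g); ax=np.arctan2(u[1],u[0])+np.pi/2
go([*g,.15],ax); go([*g,.07],ax)
print("place",onz(d,[(405,240)],0))
E
```

```text
scanner [0.62550443 0.07685786] 11.978126668040856 res [[0.0002, 0.0028], [0.0007, -0.0037], [0.0014, -0.0025], [-0.0022, 0.0034]]
tab [0.48317242 0.04666105] hinge [0.74093521 0.10134738]
tab end meas [0.47342131 0.04472944 0.039     ] pred [0.47339015 0.04458566]
bottle [[0.6686 0.112 ]
 [0.5326 0.0824]] 0.1391227438130662 -167.7219486475928
grasp [0.54338848 0.08477289]
row [-2.557 -1.612  0.531] turn -0.208 q6 1.57 alt turn 1.292 rows turn 2.9085340707917093
row [-2.557 -1.612  0.931] turn -0.208 q6 1.57 alt turn 1.292 rows turn 2.9085340707917093
place [[ 0.5145154  -0.24924207  0.        ]]
```

```bash
python3 -m inch '[[-1,-0.63,0,0],[-1,-0.63,0,0],[-1,-0.63,0,0],[-1,-0.63,0,0],[-1,-0.63,0,0],[-1,-0.63,0,0]]' 0; python3 -m inch '[[-1,-0.63,0,-0.208],[-1,-0.63,0,-0.208],[-1,-0.63,0,-0.208],[-1,-0.63,0,-0.208],[-1,-0.63,0,-0.208],[-1,-0.63,0,-0.208]]'; python3 - <<'E'
from h import *
g=[.5434,.0848]; go([*g,.15],np.radians(-77.72)); go([*g,.07],np.radians(-77.72))
E
```

```text
clock: 0.8
tcp_pos: [0.2851, 0.3424, 0.2564]
ee_rot: [0.0, 0.113, 0.994, -0.0]
ft_force: [0.7, 0.4, 0.2]
width: 0.0856
finger_force: 0.0
clock: 1.4
tcp_pos: [0.4529, 0.1758, 0.256]
ee_rot: [0.0, -0.105, 0.994, -0.0]
ft_force: [-0.2, 0.9, 0.4]
width: 0.0855
finger_force: 0.0
row [-0.347 -0.539  0.531] turn -0.002 q6 0.16 alt turn 1.498 rows turn 0.025943408324795556
row [-0.347 -0.539  0.931] turn -0.002 q6 0.16 alt turn 1.498 rows turn 0.025943408324795556
```

```bash
python3 -m inch '[[-0.347,-0.539,0.4,0],[-0.347,-0.539,0.53,0],[-0.347,-0.539,0.53,0],[-0.347,-0.539,0.53,0],[-0.347,-0.539,0.53,0]]'; python3 - <<'E'
from h import *
d=r.get_image("scene"); im=d["image"][150:330,230:460,::-1]; cv2.imwrite("pics/s1.png",cv2.resize(im,None,fx=3,fy=3,interpolation=cv2.INTER_CUBIC))
go([.5434,.0848,.07],np.radians(-77.72))
E
```

```text
clock: 1.9
tcp_pos: [0.5405, 0.0872, 0.1483]
ee_rot: [-0.002, -0.106, 0.994, -0.0]
ft_force: [-0.8, 0.9, 1.1]
width: 0.0857
finger_force: 0.0
row [-0.012 -0.02   0.399] turn -0.001 q6 -0.05 alt turn 1.499 rows turn 0.0078065193932306395
```

View pics/s1.png

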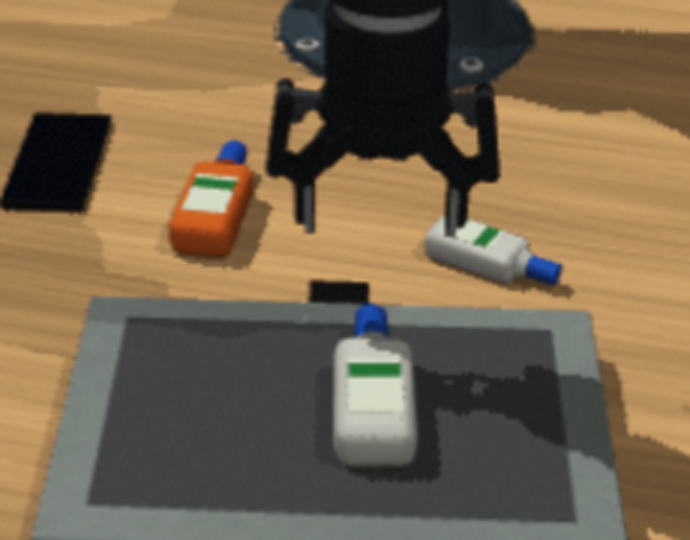

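The gripper is above the cap, fingertips at about (310,230) and (455,230) in the crop, with the cap between them at (371,320). I'm going down to grip it.

```bash
python3 -m inch '[[-0.01,-0.01,0.2,0],[-0.01,-0.01,0.35,0],[-0.01,-0.01,0.395,0],[-0.01,-0.01,0.395,0]]'; python3 -m inch '[[0,0,0,0],[0,0,0,0],[0,0,0,0],[0,0,0,0],[0,0,0,0],[0,0,0,0],[0,0,0,0],[0,0,0,0]]' 1 20; python3 -m inch '[[0,0,-0.1,0],[0,0,-0.2,0],[0,0,-0.35,0],[0,0,-0.5,0],[0,0,-0.65,0],[0,0,-0.8,0],[0,0,-0.9,0],[0,0,-0.9,0],[0,0,-0.9,0]]'; python3 - <<'E'
from h import *
d=r.get_image("scene"); im=d["image"][100:330,230:460,::-1]; cv2.imwrite("pics/s2.png",cv2.resize(im,None,fx=2.5,fy=2.5,interpolation=cv2.INTER_CUBIC))
E
```

```text
clock: 2.35
tcp_pos: [0.5425, 0.0873, 0.0717]
ee_rot: [-0.0, -0.107, 0.994, 0.0]
ft_force: [-0.3, 0.3, 1.0]
width: 0.0858
finger_force: 0.0
clock: 3.15
tcp_pos: [0.5435, 0.0861, 0.0717]
ee_rot: [0.0, -0.107, 0.994, 0.0]
ft_force: [-0.7, -0.3, 5.9]
width: 0.0222
finger_force: 22.8
clock: 4.05
tcp_pos: [0.5431, 0.086, 0.2506]
ee_rot: [-0.0, -0.107, 0.994, -0.0]
ft_force: [0.1, 1.2, -2.3]
width: 0.0219
finger_force: 22.1
```

View pics/s2.png

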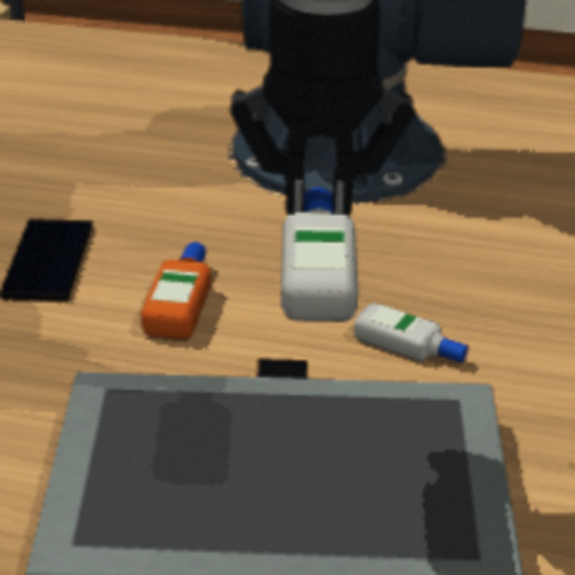

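The bottle is held by its cap at (318,200) in the crop and hangs only partly tilted, with its base at (318,315); the lid is still shut. I'll carry it over the free desk to the right while shaking it along its axis, since gravity should work it toward vertical.

```bash
python3 -m inch '[[0.1,-0.25,-0.1,0],[-0.1,-0.4,-0.1,0],[0.15,-0.6,-0.1,0],[-0.05,-0.75,-0.1,0],[0.2,-0.8,-0.1,0],[0,-0.8,-0.1,0],[0.2,-0.8,-0.1,0],[0.2,-0.8,-0.1,0]]'; python3 -m inch '[[0.2,-0.25,0,0],[0,-0.4,0,0],[0.25,-0.6,0,0],[0.05,-0.75,0,0],[0.25,-0.8,0,0],[0.05,-0.8,0,0],[0.2,-0.8,0,0],[0.2,-0.8,0,0]]'; cat >> h.py <<'E'
def tilt(d,p,piv=.0147):
    """overlay predicted base centre for tilt angles; p tcp"""
    for a in range(0,100,10):
        u=np.array([.977*np.cos(np.radians(a)),.213*np.cos(np.radians(a)),-np.sin(np.radians(a))])
        print(a,px(d,p-[0,0,piv]+u*.128).round(0).tolist())
E
python3 - <<'E'
from h import *
d=r.get_image("scene"); o=r.get_obs(); print(o["tcp_pos"]); tilt(d,o["tcp_pos"]); u0,v0=px(d,o["tcp_pos"])[0].astype(int)
x0,y0=u0-90,v0-60; print(x0,y0); im=d["image"][y0:y0+190,x0:x0+200,::-1]; cv2.imwrite("pics/s3.png",cv2.resize(im,None,fx=3,fy=3,interpolation=cv2.INTER_CUBIC))
E
```

```text
clock: 4.9
tcp_pos: [0.5345, -0.0792, 0.2666]
ee_rot: [-0.005, -0.106, 0.994, 0.001]
ft_force: [-1.1, 1.0, -2.4]
width: 0.022
finger_force: 22.0
clock: 5.7
tcp_pos: [0.5309, -0.2438, 0.2687]
ee_rot: [-0.003, -0.106, 0.994, 0.001]
ft_force: [-1.4, 0.1, -2.2]
width: 0.0223
finger_force: 22.2
[ 0.53192258 -0.24364154  0.26974407]
0 [[181.0, 183.0]]
10 [[183.0, 193.0]]
20 [[186.0, 201.0]]
30 [[189.0, 207.0]]
40 [[192.0, 212.0]]
50 [[195.0, 214.0]]
60 [[198.0, 214.0]]
70 [[201.0, 213.0]]
80 [[204.0, 210.0]]
90 [[206.0, 205.0]]
107 84
```

View pics/s3.png

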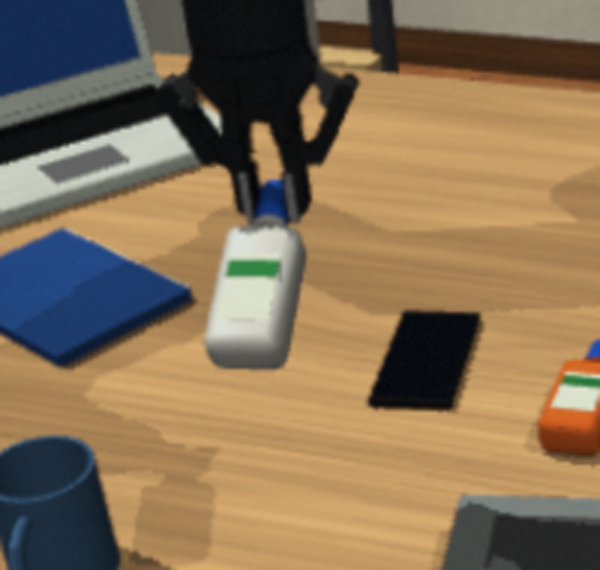

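The crop shows the cap held at (272,200) and the base at (245,355), only about 30° below horizontal, so the pads hold it. I'll turn it 90° and use the fixed scanner's right side as a stop to pivot it upright in the fingers.

```bash
python3 -m inch '[[0,0,0,-0.07],[0,0,0,-0.14],[0,0,0,-0.21],[0,0,0,-0.28],[0,0,0,-0.35],[0,0,0,-0.42],[0,0,0,-0.49],[0,0,0,-0.56],[0,0,0,-0.63],[0,0,0,-0.70],[0,0,0,-0.75],[0,0,0,-0.75]]'; python3 - <<'E'
from h import *
d=r.get_image("top")
t=onz(d,[(378,163),(388,186),(410,187)],.02)[:,:2]
o=np.array([.6255,.0769]);Rm=np.array([[.9782,-.2076],[.2076,.9782]])
print("teal local",((t-o)@Rm).round(3).tolist())
W=o+Rm@[-.09,-.18]; n=np.array([.2076,-.9782]); yax=np.arctan2(Rm[1,0],Rm[0,0])
print("W",W)
go([*(W+n*.165),.2],yax)
for f in (30,45,60,75,90):
    c,s=np.cos(np.radians(f)),np.sin(np.radians(f)); go([*(W+n*(.128*c+.017*s)),.006+.128*s+.017*c+.0147],yax)
E
```

```text
clock: 6.95
tcp_pos: [0.5332, -0.2433, 0.2713]
ee_rot: [-0.0, 0.779, -0.627, 0.0]
ft_force: [-0.4, -0.5, -0.9]
width: 0.0221
finger_force: 22.2
teal local [[0.029, -0.273], [-0.034, -0.284], [-0.049, -0.338]]
W [ 0.57483 -0.11786]
row [ 0.255 -0.333  0.357] turn 0.001 q6 -2.21 alt turn -1.499 rows turn 0.017042454378595695
row [ 0.027 -0.334  0.86 ] turn 0.001 q6 -2.21 alt turn -1.499 rows turn 0.017042454378595695
row [-0.057 -0.334  0.741] turn 0.001 q6 -2.21 alt turn -1.499 rows turn 0.017042454378595695
row [-0.176 -0.334  0.656] turn 0.001 q6 -2.21 alt turn -1.499 rows turn 0.017042454378595695
row [-0.322 -0.335  0.613] turn 0.001 q6 -2.21 alt turn -1.499 rows turn 0.017042454378595695
row [-0.485 -0.335  0.613] turn 0.001 q6 -2.21 alt turn -1.499 rows turn 0.017042454378595695
```

```bash
python3 -m inch '[[0.1,-0.15,0.2,0],[0.2,-0.285,0.4,0],[0.23,-0.285,0.6,0],[0.23,-0.285,0.8,0],[0.23,-0.285,0.86,0],[0.23,-0.285,0.86,0],[0.23,-0.285,0.86,0]]'; python3 - <<'E'
from h import *
d=r.get_image("scene"); o=r.get_obs(); p=o["tcp_pos"]-[0,0,.0147]
for a in (0,10,20,30,40,50):
    c,s=np.cos(np.radians(a)),np.sin(np.radians(a)); n=np.array([.2076,-.9782,0])
    b=p-n*.128*c-[0,0,.128*s]; e=np.array([0,0,1])*c-n*s
    print(a,((px(d,[p,b+.017*e,b-.017*e])-[130,150])*4).round().tolist())
cv2.imwrite("pics/s4.png",cv2.resize(d["image"][150:300,130:320,::-1],None,fx=4,fy=4,interpolation=cv2.INTER_CUBIC))
E
```

```text
clock: 7.7
tcp_pos: [0.5994, -0.2767, 0.1013]
ee_rot: [-0.0, 0.778, -0.628, 0.001]
ft_force: [-0.2, -0.2, -1.0]
width: 0.0219
finger_force: 22.1
0 [[203.0, 341.0], [438.0, 321.0], [444.0, 374.0]]
10 [[203.0, 341.0], [444.0, 356.0], [439.0, 407.0]]
20 [[203.0, 341.0], [442.0, 390.0], [427.0, 437.0]]
30 [[203.0, 341.0], [434.0, 422.0], [409.0, 464.0]]
40 [[203.0, 341.0], [419.0, 451.0], [385.0, 486.0]]
50 [[203.0, 341.0], [398.0, 475.0], [356.0, 504.0]]
```

View pics/s4.png

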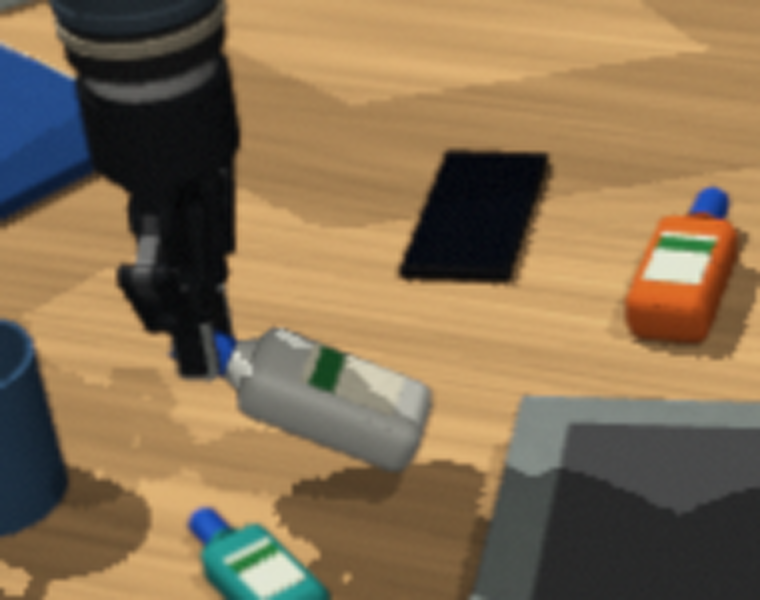

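The crop shows the bottle from the side, cap at (220,350), base corners at (430,390) and (395,470), so it hangs about 28° down and the scanner's edge is clear ahead at (510,450). I'll push the base against the scanner's side along an arc.

```bash
python3 -m inch '[[-0.1,0,0.025,0],[-0.2,0,0.02,0],[-0.24,0,-0.05,0],[-0.287,0,-0.11,0],[-0.345,0,-0.16,0],[-0.406,0,-0.195,0],[-0.475,0,-0.225,0],[-0.552,0,-0.24,0],[-0.63,0,-0.245,0],[-0.70,0,-0.245,0],[-0.72,0,-0.245,0],[-0.72,0,-0.245,0]]'; python3 - <<'E'
from h import *
d=r.get_image("scene"); o=r.get_obs(); print(o["tcp_pos"],o["ft_force"])
cv2.imwrite("pics/s5.png",cv2.resize(d["image"][150:300,170:360,::-1],None,fx=4,fy=4,interpolation=cv2.INTER_CUBIC))
E
```

```text
clock: 8.95
tcp_pos: [0.5763, -0.143, 0.1638]
ee_rot: [-0.001, 0.777, -0.629, 0.016]
ft_force: [-8.1, -25.9, 82.6]
width: 0.0218
finger_force: 98.2
[ 0.57626065 -0.14316128  0.16376957] [ -7.74490433 -25.83627305  83.10956271]
```

View pics/s5.png

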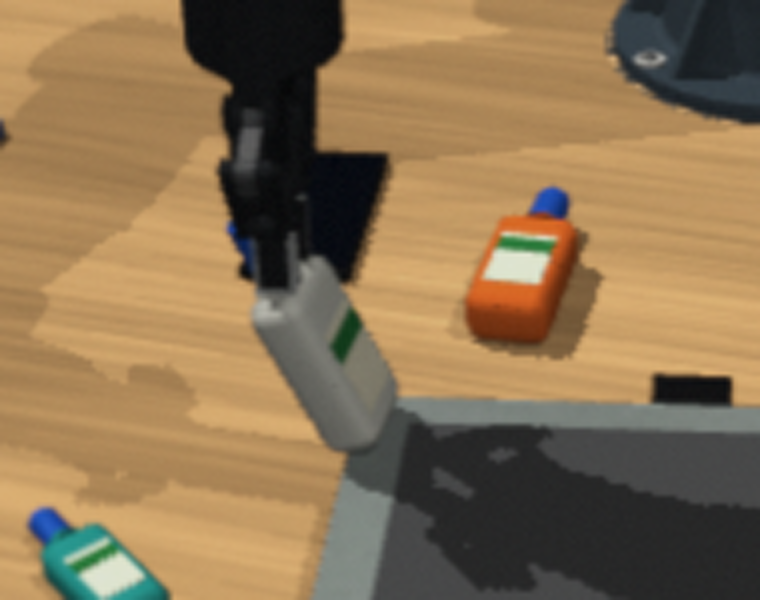

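The crop shows the base corner riding on the lid's edge at (370,430), with the bottle now about 60° down and a strong 83 N push. I'm lifting away at once.

```bash
python3 -m inch '[[0,0,-0.05,0],[0,0,-0.15,0],[0,0,-0.3,0],[0.1,0,-0.35,0],[0.3,0,-0.35,0],[0.4,0,-0.35,0],[0.4,0,-0.35,0]]' ; python3 - <<'E'
from h import *
d=r.get_image("scene"); o=r.get_obs(); p=o["tcp_pos"]-[0,0,.0147]; print(o["tcp_pos"],o["ft_force"],o["ee_rot"].round(3))
u0,v0=px(d,p)[0].astype(int)-[60,70]
for a in (40,50,60,70,80,90):
    c,s=np.cos(np.radians(a)),np.sin(np.radians(a)); n=np.array([.2076,-.9782,0])
    b=p-n*.128*c-[0,0,.128*s]; e=np.array([0,0,1])*c-n*s
    print(a,((px(d,[p,b+.017*e,b-.017*e])-[u0,v0])*4).round().tolist())
cv2.imwrite("pics/s6.png",cv2.resize(d["image"][v0:v0+150,u0:u0+150,::-1],None,fx=4,fy=4,interpolation=cv2.INTER_CUBIC))
E
```

```text
clock: 9.7
tcp_pos: [0.5854, -0.2163, 0.2192]
ee_rot: [-0.0, 0.778, -0.629, 0.001]
ft_force: [-0.1, 0.9, -2.2]
width: 0.0221
finger_force: 54.9
[ 0.58494984 -0.21483762  0.21888698] [-0.03484671  0.41731377 -1.97394157] [-0.     0.778 -0.628  0.   ]
40 [[243.0, 282.0], [471.0, 404.0], [433.0, 445.0]]
50 [[243.0, 282.0], [447.0, 433.0], [401.0, 466.0]]
60 [[243.0, 282.0], [418.0, 456.0], [366.0, 481.0]]
70 [[243.0, 282.0], [384.0, 474.0], [327.0, 490.0]]
80 [[243.0, 282.0], [347.0, 486.0], [286.0, 494.0]]
90 [[243.0, 282.0], [307.0, 493.0], [245.0, 491.0]]
```

View pics/s6.png

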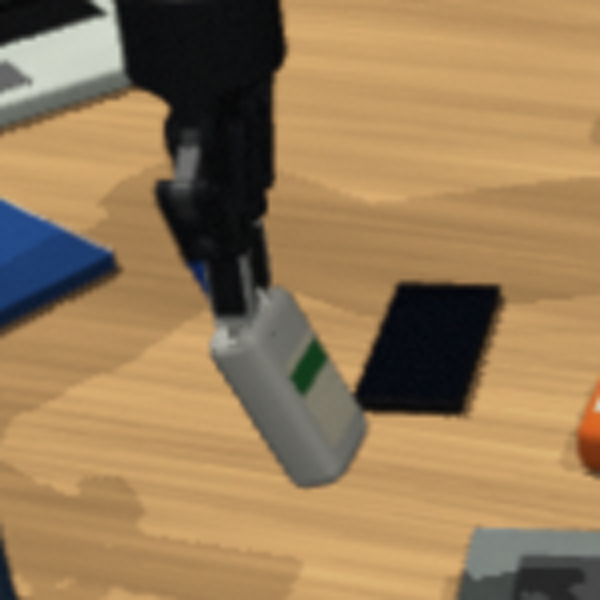

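The crop shows the bottle hanging about 67° down, only ~23° off vertical, base at (330,460). From here desk friction can finish the turn: I'll lower it to touch, then move sideways.

```bash
python3 -m inch '[[0.15,0,0.1,0],[0.25,0,0.25,0],[0.25,0,0.35,0],[0.25,0,0.37,0],[0.25,0,0.37,0],[0.25,0,0.37,0]]' 1 20;  python3 -m inch '[[0,0,0.02,0],[0,0,0.04,0],[0,0,0.04,0]]'; python3 -m inch '[[0,0,0.02,0],[0,0,0.03,0],[0,0,0.03,0]]'
```

```text
clock: 10.35
tcp_pos: [0.5961, -0.2621, 0.1459]
ee_rot: [-0.0, 0.779, -0.627, 0.001]
ft_force: [-0.5, -0.2, -1.6]
width: 0.022
finger_force: 54.4
clock: 10.65
tcp_pos: [0.5954, -0.2625, 0.1362]
ee_rot: [0.0, 0.779, -0.628, -0.0]
ft_force: [-0.7, 0.7, -0.8]
width: 0.0219
finger_force: 54.4
clock: 10.95
tcp_pos: [0.5954, -0.2627, 0.13]
ee_rot: [0.0, 0.779, -0.628, -0.0]
ft_force: [-0.1, 0.1, -1.4]
width: 0.0224
finger_force: 54.2
```

```bash
for i in 1; do python3 -m inch '[[0,0,0.01,0],[0,0,0.025,0],[0,0,0.025,0]]' | egrep 'tcp|ft'; python3 -m inch '[[0,0,0.01,0],[0,0,0.02,0],[0,0,0.02,0]]'| egrep 'tcp|ft'; python3 -m inch '[[0,0,0.01,0],[0,0,0.02,0],[0,0,0.02,0]]'| egrep 'tcp|ft'; done
```

```text
tcp_pos: [0.5963, -0.2644, 0.1283]
ft_force: [-5.5, -3.3, 18.7]
tcp_pos: [0.5971, -0.2663, 0.1275]
ft_force: [-9.2, -8.3, 38.2]
tcp_pos: [0.598, -0.2684, 0.1266]
ft_force: [-14.3, -14.6, 56.0]
```

```bash
python3 -m inch '[[0,0,-0.03,0],[0,0,-0.035,0],[-0.03,0,-0.037,0],[-0.06,0,-0.04,0],[-0.09,0,-0.045,0],[-0.09,0,-0.045,0]]'; python3 -m inch '[[-0.03,0,0,0],[-0.06,0,0,0],[-0.06,0,0,0]]';  python3 - <<'E'
from h import *
d=r.get_image("scene"); o=r.get_obs(); p=o["tcp_pos"]-[0,0,.0147]; print(o["tcp_pos"],o["ft_force"])
u0,v0=px(d,p)[0].astype(int)-[60,60]
for a in (60,70,80,90):
    c,s=np.cos(np.radians(a)),np.sin(np.radians(a)); n=np.array([.2076,-.9782,0])
    b=p-n*.11*c-[0,0,.11*s]; e=np.array([0,0,1])*c-n*s
    print(a,((px(d,[p,b+.017*e,b-.017*e])-[u0,v0])*4).round().tolist())
cv2.imwrite("pics/s7.png",cv2.resize(d["image"][v0:v0+150,u0:u0+150,::-1],None,fx=4,fy=4,interpolation=cv2.INTER_CUBIC))
E
```

```text
clock: 12.45
tcp_pos: [0.5928, -0.2469, 0.1306]
ee_rot: [0.001, 0.778, -0.628, 0.004]
ft_force: [-6.7, -5.1, 25.2]
width: 0.0222
finger_force: 49.5
clock: 12.75
tcp_pos: [0.5902, -0.235, 0.1309]
ee_rot: [0.0, 0.778, -0.628, 0.004]
ft_force: [-7.3, -2.9, 28.0]
width: 0.022
finger_force: 52.3
[ 0.59027618 -0.23520451  0.13096884] [-7.49529136 -2.14893137 29.12373527]
60 [[242.0, 241.0], [391.0, 377.0], [341.0, 400.0]]
70 [[242.0, 241.0], [364.0, 392.0], [309.0, 407.0]]
80 [[242.0, 241.0], [334.0, 402.0], [275.0, 409.0]]
90 [[242.0, 241.0], [301.0, 408.0], [241.0, 406.0]]
```

View pics/s7.png

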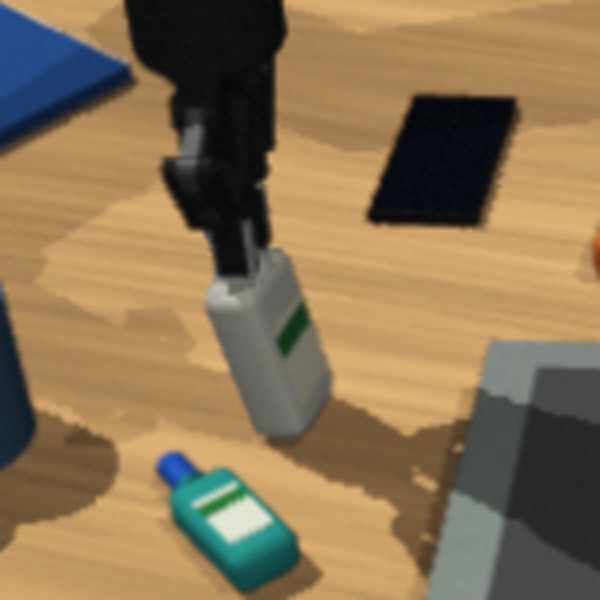

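The crop shows the bottle's base on the desk at (270,430), now about 80° up, clear of the teal bottle and the scanner. I've now viewed ten pictures, so from here I check by numbers: I'll go on a little and fit the silhouette.

```bash
python3 -m inch '[[-0.03,0,0,0],[-0.06,0,0,0],[-0.09,0,0,0],[-0.09,0,0,0],[-0.09,0,0,0]]'; cat > fit.py <<'E'
from h import *
from scipy.optimize import differential_evolution as DE
def fit(x0,y0,clip=None):
    d=r.get_image("scene"); im=d["image"][:,:,::-1].copy(); hsv=cv2.cvtColor(im,cv2.COLOR_BGR2HSV)
    m=(hsv[:,:,1]<60)&(hsv[:,:,2]>75)
    n_,l,st,ce=cv2.connectedComponentsWithStats(m.astype(np.uint8))
    u=px(d,[x0,y0,.05])[0]; k=min((i for i in range(1,n_) if st[i,4]>200),key=lambda i:np.hypot(*(ce[i]-u)))
    mk=(l==k).astype(np.uint8); print("mask",st[k],ce[k].round(1),"near",u.round(1))
    mk=cv2.morphologyEx(mk,cv2.MORPH_CLOSE,np.ones((13,13)))
    hx,hy=.017,.026; C=np.array([(sx*a,sy*b,z) for a,b in((hx,hy-.008),(hx-.008,hy)) for sx in(-1,1) for sy in(-1,1) for z in(0,.1)])
    def sil(q):
        x,y,yaw,t1,t2=q; X=R.from_euler("zyx",[yaw,t1,t2]).apply(C); X[:,2]-=X[:,2].min(); X[:,:2]+=[x,y]
        s=np.zeros(mk.shape,np.uint8); cv2.fillConvexPoly(s,cv2.convexHull(np.round(px(d,X)*16).astype(np.int32)),1,shift=4); return s
    f=lambda q:1-(sil(q)&mk).sum()/(sil(q)|mk).sum()
    w=np.radians(12-90)
    res=DE(f,[(x0-.04,x0+.04),(y0-.05,y0+.05),(w-.4,w+.4),(-.6,.6),(-.3,.3)],maxiter=60,seed=1,tol=1e-4)
    print("iou",1-res.fun,"xy",res.x[:2].round(4),"yaw,tilt,roll deg",np.degrees(res.x[2:]).round(1)); return res
E
python3 -c "
from fit import *
fit(.59,-.22)"
```

```text
clock: 13.3
tcp_pos: [0.5865, -0.2168, 0.1298]
ee_rot: [-0.0, 0.778, -0.628, 0.003]
ft_force: [-4.6, -0.9, 21.9]
width: 0.0218
finger_force: 47.2
mask [197 222  25  53 817] [208.8 251.1] near [209.4 250.8]
iou 0.9327641408751334 xy [ 0.583  -0.2249] yaw,tilt,roll deg [-74.3  16.2 -10.1]
```

```bash
python3 - <<'E'
from h import *
d=r.get_image("scene"); im=d["image"][:,:,::-1].copy(); hsv=cv2.cvtColor(im,cv2.COLOR_BGR2HSV)
for v in range(205,280,4): print(v," ".join(f"{s:3d}/{b:3d}" for s,b in hsv[v,188:230:2,1:]))
for y in(-.217,-.235):print(px(d,[[.586,y,0],[.586,y,.1]]).round(1).tolist())
X=np.array([(sx*.017,sy*.026,z) for z in(0,.1) for sx in(-1,1) for sy in(-1,1)]);X=R.from_euler("z",-78,degrees=True).apply(X)+[.586,-.217,0]
print(px(d,X).round(1).tolist())
E
```

```text
205  97/ 87   7/ 39   3/ 88   3/ 99   0/ 58  24/ 42  22/ 23  18/ 29  20/ 13  15/ 17  40/ 19  39/ 13  91/ 28 125/194 123/205 123/204 121/206 123/206 124/205 122/205 124/204
209 125/ 96  16/ 16  16/ 32   8/ 33   9/ 27  18/ 14  34/ 15  21/ 12  28/ 18  32/ 16  15/ 17  30/ 17  94/ 54 123/201 123/207 121/209 122/211 121/213 122/216 119/216 120/217
213 122/195 127/ 84  43/ 12  32/ 16  28/ 18  51/ 15  43/ 12  23/ 11  21/ 12  43/ 18  20/ 13  34/ 15 106/ 70 123/201 123/208 121/210 120/212 121/213 120/213 121/213 121/212
217 121/209 123/209 126/ 83  55/ 14   0/ 13  26/ 20  20/ 25  32/ 16  55/ 14  36/ 14  32/ 16  45/ 17  66/ 31 119/175 123/203 123/204 123/205 123/205 124/203 123/201 125/187
221 123/208 121/210 120/210 126/ 85 116/ 46 104/ 44  27/ 19  34/ 15  34/ 15   0/ 22   7/ 73  87/ 47  43/ 18 113/140 121/210 120/212 121/212 122/214 120/213 121/211 123/210
225 124/194 124/195 124/195 124/197 124/201 121/200  57/ 49  73/ 14  32/ 16  43/ 18   8/ 66   9/ 56  15/ 17 127/133 122/209 121/211 121/211 121/212 121/213 120/212 121/212
229 123/197 124/191 125/189 123/186 125/187 125/187  66/108  32/ 16 
[... 1662 characters left out ...]
8 125/177 127/177 128/178 126/178 128/176 125/173  32/111  15/100  20/104  17/104  16/109  18/111  15/101  18/ 87  95/ 94 132/116 129/115 130/116 127/116 130/114
273 124/208 123/203 124/200 124/198 124/195 125/181 126/176 125/171  82/ 99  36/ 85  20/ 91  15/ 99  15/101  42/ 91 123/114 129/119 130/116 131/115 131/113 131/113 129/113
277 120/219 119/218 120/219 122/217 120/216 119/216 121/215 120/213 122/211 123/203 124/200 125/188 130/118 129/111 127/110 130/112 129/113 131/113 131/113 127/114 129/115
[[214.4, 268.1], [208.4, 230.9]]
[[207.0, 266.7], [200.6, 229.6]]
[[224.4, 261.0], [219.5, 275.9], [209.6, 260.5], [204.2, 275.3], [219.0, 224.1], [213.6, 238.4], [203.4, 223.7], [197.4, 237.9]]
```

The edge slopes (about 0.196 against 0.182 predicted for upright) and the base row (275) match a bottle standing upright at (0.586, -0.217). I'll ease the push, release and go up.

```bash
python3 -m inch '[[0,0,-0.012,0],[0,0,-0.018,0],[0,0,-0.018,0]]'; python3 -m inch '[[0,0,0,0],[0,0,0,0],[0,0,0,0],[0,0,0,0],[0,0,0,0],[0,0,0,0]]' 0;  python3 -m inch '[[0,0,-0.05,0],[0,0,-0.15,0],[0,0,-0.3,0],[0,0,-0.5,0],[0,0,-0.7,0],[0,0,-0.7,0]]'; python3 - <<'E'
from fit import *
fit(.585,-.217)
o=np.array([.6255,.0769]);Rm=np.array([[.9782,-.2076],[.2076,.9782]])
t=o+Rm@[-.1505,0]; print("tabgrip",t)
go([*t,.2],np.radians(12+90)); go([*t,.034+.007+.006],np.radians(12+90))
E
```

```text
clock: 13.7
tcp_pos: [0.5854, -0.2158, 0.1302]
ee_rot: [-0.0, 0.779, -0.628, 0.0]
ft_force: [-1.1, 0.4, 3.8]
width: 0.0221
finger_force: 43.7
clock: 14.3
tcp_pos: [0.5853, -0.2158, 0.1298]
ee_rot: [0.0, 0.779, -0.628, -0.0]
ft_force: [-0.8, -0.4, 0.6]
width: 0.0856
finger_force: 0.0
clock: 14.9
tcp_pos: [0.5872, -0.2165, 0.2767]
ee_rot: [-0.001, 0.779, -0.628, 0.005]
ft_force: [1.3, 0.3, -0.4]
width: 0.0857
finger_force: 0.0
mask [198 226  25  49 843] [209.9 250.3] near [211.7 249.7]
iou 0.9399563318777293 xy [ 0.5808 -0.2232] yaw,tilt,roll deg [-72.9  17.5 -10.7]
tabgrip [0.4782809 0.0456562]
row [-1.396  0.253  0.362] turn -0.748 q6 -2.14 alt turn 0.752 rows turn 10.447977572573365
row [-1.398  0.257  1.127] turn -0.748 q6 -2.14 alt turn 0.752 rows turn 10.447977572573365
```

```bash
python3 - <<'E'
from h import *
for n,z in(("scene",.128),("top",.14)):
    d=r.get_image(n); hsv=cv2.cvtColor(d["image"][:,:,::-1].copy(),cv2.COLOR_BGR2HSV)
    u=px(d,[.5855,-.217,z])[0]; m=(hsv[:,:,0]>100)&(hsv[:,:,0]<130)&(hsv[:,:,1]>110)&(hsv[:,:,2]>40)
    yy,xx=np.nonzero(m); k=np.hypot(xx-u[0],yy-u[1])<25; print(n,"pred",u.round(1),"blue",k.sum(),xx[k].mean().round(1),yy[k].mean().round(1),xx[k].min(),xx[k].max(),yy[k].min(),yy[k].max())
E
python3 -m inch '[[-0.25,0.05,0,0.07],[-0.5,0.1,0,0.14],[-0.75,0.15,0,0.21],[-1,0.2,0,0.28],[-1,0.25,0,0.35],[-1,0.25,0,0.42],[-1,0.25,0,0.49],[-1,0.25,0,0.56],[-1,0.25,0,0.63],[-1,0.25,0,0.70],[-1,0.25,0,0.752],[-1,0.25,0,0.752]]'
python3 - <<'E'
from h import *
t=[.4783,.0457]; go([*t,.12],np.radians(102)); go([*t,.047],np.radians(102))
E
```

```text
scene pred [206.7 219.6] blue 157 205.8 221.2 200 211 213 230
top pred [399.9 206.8] blue 65 400.2 207.3 396 405 203 211
clock: 16.25
tcp_pos: [0.4934, -0.0309, 0.2687]
ee_rot: [-0.001, -0.104, 0.995, 0.0]
ft_force: [0.5, 0.1, 0.6]
width: 0.0855
finger_force: 0.0
row [-0.007  0.39   0.744] turn -0.001 q6 -0.27 alt turn 1.499 rows turn 0.008534001753563027
row [-0.008  0.39   1.109] turn -0.001 q6 -0.27 alt turn 1.499 rows turn 0.008534001753563027
```

Both cameras confirm the cap where an upright bottle's would be. Next comes the tab.

```bash
python3 -m inch '[[0,0.2,0.1,0],[-0.007,0.39,0.3,0],[-0.007,0.39,0.55,0],[-0.007,0.39,0.744,0],[-0.007,0.39,0.744,0],[-0.007,0.39,0.744,0]]'; python3 - <<'E'
from h import *
d=r.get_image("scene"); 
t=[.4783,.0457]; go([*t,.047],np.radians(102))
E
python3 -m inch '[[-0.005,0,0.15,0],[-0.005,0,0.3,0],[-0.005,0,0.36,0],[-0.005,0,0.36,0]]'; python3 -m inch '[[0,0,0,0],[0,0,0,0],[0,0,0,0],[0,0,0,0],[0,0,0,0],[0,0,0,0],[0,0,0,0]]' 1 40
```

```text
clock: 16.85
tcp_pos: [0.4787, 0.0455, 0.1213]
ee_rot: [-0.001, -0.106, 0.994, -0.0]
ft_force: [0.1, -0.8, 0.9]
width: 0.0854
finger_force: 0.0
row [0.008 0.003 0.377] turn 0.001 q6 -0.12 alt turn -1.499 rows turn 0.008959872054611599
clock: 17.3
tcp_pos: [0.4808, 0.0455, 0.0498]
ee_rot: [0.0, -0.105, 0.994, -0.0]
ft_force: [0.8, -0.7, -0.4]
width: 0.0853
finger_force: 0.0
clock: 18.0
tcp_pos: [0.481, 0.0473, 0.0508]
ee_rot: [0.001, -0.105, 0.994, 0.002]
ft_force: [-3.0, 7.9, 11.7]
width: 0.043
finger_force: 39.4
```

```bash
python3 -m inch '[[-0.003,0,-0.057,0],[-0.008,0,-0.115,0],[-0.015,0,-0.172,0],[-0.025,0,-0.229,0],[-0.037,0,-0.285,0],[-0.052,0,-0.34,0],[-0.052,0,-0.34,0],[-0.052,0,-0.34,0]]' 1 50; cat > lid.py <<'E'
from h import *
d=r.get_image("scene"); hsv=cv2.cvtColor(d["image"][:,:,::-1].copy(),cv2.COLOR_BGR2HSV).astype(int)
o=np.array([.6255,.0769]);Rm=np.array([[.9782,-.2076],[.2076,.9782]])
def P(x,y,z,t):
    c,s=np.cos(t),np.sin(t); X=x-.118; Z=z-.028; x2=.118+X*c+Z*s; z2=.028-X*s+Z*c; return np.r_[o+Rm@[x2,y],z2]
def wd(uv): u,v=np.round(uv).astype(int); return hsv[v,u]
# lid's front corners: sample along the side-edge outline, look for the angle where inside is lid-grey and just outside differs
best=[]
for deg in np.arange(0,70,.5):
    t=np.radians(deg); s=0
    for y in(-.15,-.12,-.09,.09,.12,.15):
        a=wd(px(d,P(-.1195,y,.04,t))[0]); b=wd(px(d,P(-.137,y,.04,t))[0]); s+=b[1]-a[1]
    best.append((s,deg))
print(sorted(best)[-6:]); ob=r.get_obs(); print(ob["tcp_pos"],ob["ft_force"],ob["width"])
E
python3 lid.py
```

```text
clock: 18.8
tcp_pos: [0.4923, 0.0497, 0.1183]
ee_rot: [0.002, -0.105, 0.994, 0.002]
ft_force: [5.9, 9.4, -5.9]
width: 0.0424
finger_force: 51.8
[(np.int64(572), np.float64(13.5)), (np.int64(580), np.float64(12.5)), (np.int64(582), np.float64(13.0)), (np.int64(619), np.float64(14.5)), (np.int64(638), np.float64(15.0)), (np.int64(649), np.float64(15.5))]
[0.4922208  0.04968908 0.11818505] [ 6.28956714  9.38855977 -6.28087714] 0.04245725920116063
```

```bash
python3 -m inch '[[-0.018,0,-0.055,0],[-0.038,0,-0.109,0],[-0.06,0,-0.162,0],[-0.084,0,-0.214,0],[-0.11,0,-0.265,0],[-0.139,0,-0.315,0],[-0.17,0,-0.363,0],[-0.204,0,-0.41,0],[-0.239,0,-0.456,0],[-0.276,0,-0.5,0],[-0.314,0,-0.542,0],[-0.355,0,-0.583,0]]';  python3 -m inch '[[0,0,0,0],[0,0,0,0],[0,0,0,0],[0,0,0,0]]'; python3 lid.py
```

```text
clock: 20.05
tcp_pos: [0.56, 0.0641, 0.2339]
ee_rot: [-0.0, -0.105, 0.994, 0.001]
ft_force: [3.4, 6.4, -10.6]
width: 0.0425
finger_force: 52.0
clock: 20.45
tcp_pos: [0.5597, 0.064, 0.2335]
ee_rot: [-0.0, -0.105, 0.994, 0.001]
ft_force: [2.4, 7.7, -7.9]
width: 0.0419
finger_force: 52.6
[(np.int64(681), np.float64(44.5)), (np.int64(682), np.float64(45.0)), (np.int64(682), np.float64(47.5)), (np.int64(682), np.float64(69.5)), (np.int64(683), np.float64(47.0)), (np.int64(686), np.float64(69.0))]
[0.55965408 0.0640445  0.23349798] [ 2.09905859  7.32318595 -7.55403494] 0.042155749860203685
```

```bash
cat >> lid.py <<'E'
for n in("scene","top"):
    d=r.get_image(n); im=cv2.GaussianBlur(d["image"],(3,3),0); hsv=cv2.cvtColor(im[:,:,::-1].copy(),cv2.COLOR_BGR2HSV).astype(int)
    for y in(-.14,-.1,.1,.14):
        g=[]
        for deg in np.arange(38,54,.5):
            t=np.radians(deg); g.append((deg,wd(px(d,P(-.1275,y,.04,t))[0])[1]))
        print(n,y,[int(b) for a,b in g])
b=np.array(px(r.get_image("scene"),[.5855,-.217,.128])); print(b)
E
python3 lid.py
```

```text
[(np.int64(697), np.float64(44.5)), (np.int64(699), np.float64(45.0)), (np.int64(702), np.float64(69.0)), (np.int64(718), np.float64(48.0)), (np.int64(720), np.float64(48.5)), (np.int64(721), np.float64(49.0))]
[0.55966719 0.06403781 0.23348939] [ 2.74756559  6.23078673 -8.19964244] 0.04212831459840706
scene -0.14 [13, 13, 13, 41, 41, 41, 41, 92, 92, 92, 92, 118, 118, 117, 117, 124, 124, 124, 124, 125, 125, 128, 128, 128, 127, 127, 127, 127, 127, 127, 119, 119]
scene -0.1 [17, 17, 21, 21, 21, 63, 63, 63, 63, 105, 105, 105, 105, 122, 122, 122, 122, 122, 126, 126, 126, 126, 126, 124, 125, 125, 125, 125, 125, 125, 125, 125]
scene 0.1 [17, 14, 14, 14, 55, 55, 55, 108, 108, 108, 108, 124, 124, 124, 124, 124, 125, 125, 125, 125, 124, 124, 126, 126, 126, 126, 126, 126, 124, 124, 124, 124]
scene 0.14 [12, 12, 21, 21, 21, 21, 66, 66, 66, 107, 107, 107, 107, 108, 122, 122, 122, 122, 122, 124, 124, 124, 124, 124, 124, 124, 124, 124, 124, 124, 124, 123]
top -0.14 [21, 20, 20, 23, 23, 21, 21, 17, 18, 18, 18, 18, 20, 21, 21, 18, 18, 18, 18, 19, 24, 27, 32, 28, 28, 28, 32, 31, 31, 31, 31, 31]
top -0.1 [16, 16, 16, 10, 5, 5, 11, 14, 15, 15, 15, 16, 20, 21, 18, 18, 18, 12, 12, 16, 15, 20, 21, 21, 21, 21, 20, 20, 17, 21, 28, 28]
top 0.1 [29, 29, 30, 27, 33, 33, 33, 31, 34, 32, 36, 35, 35, 35, 35, 35, 35, 35, 35, 35, 35, 38, 35, 31, 35, 35, 38, 35, 35, 35, 35, 35]
top 0.14 [18, 18, 16, 16, 15, 14, 13, 13, 15, 17, 17, 18, 16, 14, 14, 21, 19, 20, 20, 26, 29, 32, 37, 36, 36, 36, 29, 30, 34, 34, 27, 27]
[[206.72690771 219.60754547]]
```

```bash
cat > l2.py <<'E'
import io,contextlib
with contextlib.redirect_stdout(io.StringIO()):
    from lid import *
d=r.get_image("top"); im=cv2.GaussianBlur(d["image"],(3,3),0).mean(2)
for z,nm in((.04,"top edge"),(.029,"bottom edge")):
  for y in(-.16,-.13,-.1,.1,.13,.16):
    v=[]
    for deg in range(34,60,1):
        u=px(d,P(-.1275,y,z,np.radians(deg)))[0].astype(np.float32); v.append(int(cv2.getRectSubPix(im.astype(np.float32),(1,1),(float(u[0]),float(u[1])))[0,0]))
    print(nm,y,v)
E
python3 l2.py
```

```text
top edge -0.16 [54, 53, 51, 50, 51, 52, 55, 72, 93, 99, 90, 85, 85, 86, 86, 86, 86, 86, 86, 87, 86, 86, 86, 87, 86, 87]
top edge -0.13 [49, 49, 50, 49, 49, 48, 52, 71, 92, 97, 88, 84, 84, 80, 68, 60, 60, 60, 59, 59, 59, 60, 60, 60, 61, 61]
top edge -0.1 [47, 46, 46, 46, 47, 46, 50, 70, 92, 96, 87, 83, 83, 80, 67, 59, 59, 58, 58, 58, 59, 59, 59, 59, 60, 60]
top edge 0.1 [54, 56, 59, 62, 64, 66, 70, 74, 74, 74, 74, 74, 75, 75, 74, 75, 76, 75, 75, 76, 75, 75, 75, 75, 75, 76]
top edge 0.13 [75, 76, 76, 77, 76, 78, 78, 81, 82, 86, 80, 73, 69, 65, 57, 52, 50, 49, 50, 50, 51, 51, 52, 51, 52, 53]
top edge 0.16 [88, 91, 92, 94, 94, 95, 98, 100, 101, 101, 92, 86, 86, 86, 81, 73, 69, 69, 69, 68, 69, 69, 70, 71, 73, 78]
bottom edge -0.16 [55, 54, 55, 54, 52, 51, 51, 51, 52, 62, 83, 98, 95, 87, 85, 85, 86, 86, 86, 86, 86, 86, 86, 86, 86, 86]
bottom edge -0.13 [49, 49, 49, 49, 49, 49, 48, 48, 48, 60, 83, 97, 93, 85, 84, 83, 75, 62, 59, 60, 60, 59, 59, 59, 60, 60]
bottom edge -0.1 [47, 47, 47, 47, 46, 46, 47, 47, 46, 58, 82, 97, 92, 84, 83, 82, 75, 62, 59, 58, 58, 58, 58, 59, 59, 59]
bottom edge 0.1 [55, 54, 54, 54, 57, 60, 63, 65, 67, 73, 74, 74, 74, 73, 75, 75, 74, 74, 75, 76, 75, 76, 75, 75, 75, 75]
bottom edge 0.13 [75, 75, 75, 76, 76, 77, 76, 77, 78, 80, 81, 84, 84, 76, 70, 68, 61, 53, 50, 50, 49, 50, 51, 51, 51, 51]
bottom edge 0.16 [81, 84, 86, 89, 92, 93, 94, 94, 96, 99, 100, 102, 98, 88, 86, 86, 84, 76, 70, 69, 69, 68, 69, 69, 69, 71]
```

The top camera puts the lid at about 43.8° and the TCP path says 44.6°, so I nudge it up by about 0.7° and hand in.

```bash
python3 -m inch '[[-0.006,0,-0.006,0],[-0.012,0,-0.012,0],[-0.012,0,-0.012,0],[-0.012,0,-0.012,0],[-0.012,0,-0.012,0],[-0.012,0,-0.012,0]]'; python3 l2.py | sed -n 1,2p; python3 - <<'E'
from h import *
d=r.get_image("top"); hsv=cv2.cvtColor(d["image"][:,:,::-1].copy(),cv2.COLOR_BGR2HSV)
u=px(d,[.5855,-.217,.14])[0]; m=(hsv[:,:,0]>100)&(hsv[:,:,0]<130)&(hsv[:,:,1]>110)&(hsv[:,:,2]>40)
y,x=np.nonzero(m);k=np.hypot(x-u[0],y-u[1])<25;print("cap",x[k].mean(),y[k].mean())
print(r.job_done())
E
```

```text
clock: 21.55
tcp_pos: [0.562, 0.0645, 0.2358]
ee_rot: [-0.0, -0.105, 0.994, 0.001]
ft_force: [2.5, 8.0, -7.9]
width: 0.0423
finger_force: 52.4
top edge -0.16 [54, 52, 50, 50, 51, 50, 51, 59, 81, 97, 96, 87, 85, 85, 86, 86, 85, 85, 86, 86, 86, 85, 85, 86, 86, 86]
top edge -0.13 [48, 48, 49, 49, 48, 48, 49, 57, 79, 95, 94, 85, 84, 83, 75, 62, 59, 60, 60, 59, 59, 60, 60, 60, 60, 60]
cap 401.94805194805195 201.27272727272728
the job is handed in; nothing more can be done
None
```

I handed the job in with the bottle stood on the desk to the right of the scanner and the lid held in the fingers at about 45° (my estimate, within 1°), but two things are uncertain: the force briefly reached at least 83 N while I turned the bottle against the scanner's edge (under the 120 N limit), and the last top-camera check put the bottle's cap about 6 pixels from its earlier spot, which I could not explain before handing in.

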